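Hold sprung tweezers set to the taper gauge

TASK

Pick the sprung tweezers up off their rest by the grip plates, bring both tips gently up against the stop bar of the setting gauge without shoving the bar along, and squeeze the tweezers so that each tip stands over its engraved line, held level with the tips just clear of the gauge plate. Finish still holding them there, gap steady, so that I can tighten the lock screw; leave everything else on the bench where it is.

Things in the scene. Friction and masses are not known exactly. Their poses are not given: they have to be found in the camera images.
- tweezers: Steel sprung tweezers, 250 mm long, 16 high, 0.1 kg, balanced near the origin, lying level. Origin on the midline, at the underside, halfway between the grip plates; x points to the tips (115 mm ahead), y to the left leg, z up; spring end at x -133. Grip plates: dark ribbed, upright, 26 long, z 0 to 16, on the legs' outsides, about 43 across when open. Brass cross screw at x -55 (look only).
- leg_left (a joint): squeeze angle of the left (+y) leg, rad: 0 open, 0.085 end stop. Hinge at tweezers x -120, y +5 mm; grip plate 120, tip 235.5 mm from it. Tip's distance from the midline in mm = 5 + 235.5 sin(0.0936 - angle): 27 open, 7 at the end stop. Between parallel fingers both legs move alike; 1 mm less across the plates is about 2 mm less between the tips.
- leg_right (a joint): the same for the right (-y) leg, hinge at y -5 mm. Each leg springs open, at the grip plate: about 6.4 N just to start it moving, 13 N at 0.055 rad, 16 N at the end stop.
- tip_left (a point): end of the left tip: middle of its 5 mm width, at the tip's underside (2 mm above the tweezers' underside)
- tip_right (a point): the same for the right tip
- rest: fixed dark wooden rest under the tweezers, 200 x 50, with two cork-topped posts 40 high and 16 thick at x -92 and +72 mm (the second 70 wide); between them only an 8 mm high strip. Origin on the bench; the tweezers start within 5 mm and 0.03 rad of its origin and axes, their legs lying on the posts 3 mm above their underside, so their origin is 37 mm above the bench.
- gauge: fixed setting gauge: an aluminium plate on a wooden block, top face 46 mm above the bench, from x -47.5 to +72.5 and y -52 to +52 mm. Origin on the bench below the middle between the lines; x points along it, from the open entry end towards the stop bar. The tips enter over the plate from the -x end, the tweezers' x along the gauge's x.
- line_left: left one of two black engraved lines, 6 mm wide, in the plate's top face; they come together towards +x. Origin at gauge x 0, y +13.5, z 46 mm; its x axis runs along the line, turned -0.1489 rad about z from the gauge's x (slope 0.15). Line centre at gauge y = 13.5 - 0.15 * gauge x (mm).
- line_right: right one, mirrored: origin at gauge x 0, y -13.5, x axis turned +0.1489 rad
- stop (a joint): place of the stop bar along the gauge's x in m: its near (-x) face is at gauge x = -0.025 + this value. Start 0 to 0.055. Only friction (14 N) holds it: a harder push shoves it along.
- stop_face (a point): middle of the lower edge of the stop bar's near face, at the plate's top face; axes as the gauge's. The bar is steel, 104 wide (y), 12 thick, its top 22.5 mm above the plate.
- file: bystander: flat file with a wooden handle, 285 mm long, lying flat (mm)
- bar_stock: bystander: square brass bar 100 x 14 x 14, lying flat (mm)
- rivet_dish: bystander: small steel dish, 72 across, 26 high (mm)
- blank: bystander: flat steel knife blank, 5 thick, about 220 long (mm)
- scale_block: bystander: wooden block 110 x 40 x 22 (mm)
- oil_can: bystander: grey can, 52 across, 100 high, standing (mm)
- hammer: bystander: hammer, lying flat (mm)
There are look-alikes about, which are no part of the job. Leave any turquoise look-alike of the rest alone.

How it is judged:
By the outcome, as a careful person would: the job done as asked, in the order asked, and still so for the second after the job is handed in, while the arm keeps its last pose, push and grip.
It also fails if it takes over 61 s, if anything falls off the work surface, if the arm or the gripper's body presses on something with over 40 N, if the wrist force passes 120 N, or if a joint passes its speed limit or range.

ROBOT

A 6-joint arm with a two-finger parallel gripper is mounted at the origin on the work surface. World frame = base frame: x ahead of the robot, y to its left, z up, the work surface at z = 0. Lengths are in mm, angles in rad, forces in N, time in s.
With the tool pointing down it reaches from about 300 to 775 mm from the base axis. Payload 14.6 kg.
Tool frame: the origin (TCP) lies midway between the tips of the shut fingers; the grasp point (between the pads) lies 19 mm behind it; y points along the fingers, z is the direction in which the jaws open and shut, and the axes are right-handed (so a half turn about y gives the same grasp; the last joint's range is limited). The gripper opens to 94 mm and grips with 3 to 60 N. Pads are 16 mm wide; open, the fingers measure 119 mm over their backs; the gripper's body (75 mm by 177 mm) begins 78 mm behind the grasp point.
Start: joints at [-1.307, 0.3, 1.521, -0, 1.321, -0.067], TCP at [178.633, -520.173, 205.446] pointing down, gripper open.
Joint ranges: [-3.03, 3.03], [-0.79, 2.21], [0.23, 2.52], [-1.04, 4.18], [0, 3.07], [-2.55, 2.55]. Speed limits (rad/s): [2.22, 2.22, 2.57, 3.14, 3.14, 3.14].

INTERFACE

Orientations are given as [roll, pitch, yaw] about the fixed x, y, z axes, in that order (R = Rz(yaw) Ry(pitch) Rx(roll)).
In Python, from cell import manip gives the robot as it stands.
- The arm moves only by the tool play_rows, never from a script. Its argument "series" is a list of rows, each a list of 3 entries, a list of its own where there are three numbers: the shift along the tool's x, y, z in m, then the turn about the tool's y in rad, then the closure, from 0 (fully open) to 1 (shut). In form: [[[dx, dy, dz], twist, grip], ...]. A call has 1 to 20 rows; each row is the pose to reach, as a shift and turn from the pose measured when the call began, along the tool's axes at that moment; what a row does not reach only later rows make up. A row lasts 1/10 s, in which the tool goes at most 50 mm and 8.59 degrees, less where a joint would pass 70% of its speed; a pose out of reach is approached as far as the arm can. A call with a gripper value outside its range is refused whole. The fingers move at their own pace and stop on an object; "squeeze" is the grip in N (left out, the last holds). Time passes only in rows, so rows that repeat a pose let the fingers close. It gives the time, the measured TCP pose, the force and the opening at its end, in the units of the state.
- manip.read_state(): the state, without advancing time (a new reading comes with each control period).
- manip.camera(name): name is "scene" or "top" or "wrist"; returns the picture (400x640x3 uint8, red, green, blue); there is no depth.
- manip.camera_params(name): a dict with "K" (3x3 intrinsics, pixels), "rvec" (rotation vector, rad) and "tvec" (3), from world to camera coordinates, as OpenCV has them. Camera axes: x right, y down, z forward; pixel columns grow to the right and rows downward; lengths in mm; the calibration is good to about 2 mm. A picture is of the moment at which its call begins: read the wrist's pose just before it. camera_params takes no time and is no camera call; for the wrist camera it gives the pose at the moment of the call.
- manip.sign_off(): hands the job in, once; it reports no verdict.
The state is a dict: "clock": time; "joints": joint angles; "qd": joint speeds; "effort": joint torques, N m; "eef_pos": TCP position; "eef_rot": TCP orientation; "wrist_force": force on the tool from outside, world axes, zero at the start; "moment": the same for the moment, N m; "finger_gap": finger opening in mm.
Only numpy, scipy, OpenCV 4.12 (cv2) and the standard library are available. Lean on these libraries where they do the work, as an engineer would, in place of code of your own. Each camera call takes 0.05 s, during which the arm holds its last target. There are 200 camera calls.

## Working session

There is one attempt and no reset: what is moved stays moved. The work goes in short steps, Python scripts to look and compute and a tool call to move; the robot and the scene stay as the last step left them, time stands still between calls to the robot, and variables do not carry over. Pictures are saved under pics/ and viewed, about 8 in all and at most 12, crops included, and the job is handed in when it is done.

Besides the shell and the picture viewer there is one more tool, called after "Emit:" by a JSON object that holds its "api" and its "payload", one argument or row to a line. play_rows: Moves the arm, as the interface text tells. Its arguments: {"type":"object","properties":{"series":{"type":"array","items":{"type":"array"}},"squeeze":{"type":"number"}},"required":["series"]}

```bash
mkdir -p pics; ls
cat > h.py <<'E'
import numpy as np, cv2
from cell import manip
def snap(n,f):
    p=manip.camera_params(n); im=manip.camera(n); cv2.imwrite('pics/'+f,im[:,:,::-1]); return im,p
def ray(p,uv,z):
    K=np.array(p['K']);R=cv2.Rodrigues(np.array(p['rvec'],float))[0];t=np.array(p['tvec'],float).ravel()
    c=-R.T@t; uv=np.atleast_2d(uv).astype(float)
    d=(R.T@np.linalg.inv(K)@np.c_[uv,np.ones(len(uv))].T).T
    return c+d*((z-c[2])/d[:,2])[:,None]
def proj(p,X):
    return cv2.projectPoints(np.array(X,float).reshape(-1,3),np.array(p['rvec'],float),np.array(p['tvec'],float),np.array(p['K'],float),None)[0].reshape(-1,2)
E
python3 - <<'E'
from h import *
print(manip.read_state())
a,p=snap('top','top0.png');b,q=snap('scene','scene0.png')
for x in(p,q):
    R=cv2.Rodrigues(np.array(x['rvec'],float))[0];print(x['K'],-R.T@np.array(x['tvec']).ravel())
E
```

```text
pics
{'clock': 0.0, 'joints': array([-1.30663980e+00,  3.00456106e-01,  1.52160144e+00,  3.19535514e-06,
        1.32069878e+00, -6.66232341e-02]), 'qd': array([ 0.00124443, -0.00185317, -0.00035773,  0.00192501, -0.00174106,
       -0.00041777]), 'effort': array([-6.26231249e-04, -5.31806016e+01, -3.52738452e+01,  7.08359806e-02,
        2.43834121e-02, -9.51102015e-05]), 'eef_pos': array([ 178.54433398, -519.92670554,  204.88594543]), 'eef_rot': array([-1.57195721e+00,  8.05582612e-05, -2.81081373e+00]), 'wrist_force': array([-0.36276525, -0.02425684, -0.7373953 ]), 'moment': array([0.0255665 , 0.00690045, 0.04022779]), 'finger_gap': 94.04895323157359}
[[493.74464836   0.         309.88296052]
 [  0.         493.74464836 199.18729691]
 [  0.           0.           1.        ]] [ 318.81005398 -133.87996278 1406.21712398]
[[411.219563     0.         321.42250526]
 [  0.         411.219563   194.56328922]
 [  0.           0.           1.        ]] [1186.25925942   83.44614493 1116.1760742 ]
```

View pics/top0.png

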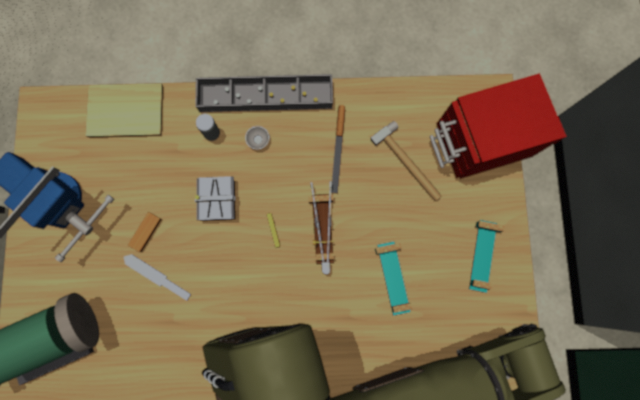

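View pics/scene0.png

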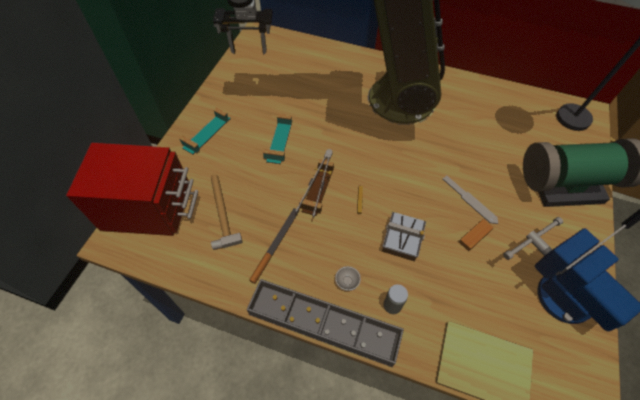

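Run:
```python
from h import *
im=cv2.imread('pics/top0.png');s=cv2.imread('pics/scene0.png')
c=[cv2.resize(x,(400,560) ,interpolation=cv2.INTER_CUBIC) for x in(im[170:240,190:240],im[175:280,290:365])]
c.append(np.zeros((0,400,3),np.uint8))
cv2.imwrite('pics/crop0.png',np.hstack(c[:2]))
p=manip.camera_params('top')
print(ray(p,[[326,269],[313,185],[331,187]],42)); print(ray(p,[[198,177],[233,177],[198,220],[234,220]],46))
print(ray(p,[[340,190],[338,140]],5))
```

```text
[[ 373.87828654 -166.04809867   42.        ]
 [ 609.73331805 -136.32010516   42.        ]
 [ 602.65877853 -186.93320295   42.        ]]
[[640.41846354 188.52217529  46.        ]
 [637.84122276  89.32428206  46.        ]
 [517.52887247 186.40771622  46.        ]
 [515.00817348  85.99859583  46.        ]]
[[ 600.82532326 -214.11667234    5.        ]
 [ 751.29130967 -213.44760695    5.        ]]
```

View pics/crop0.png

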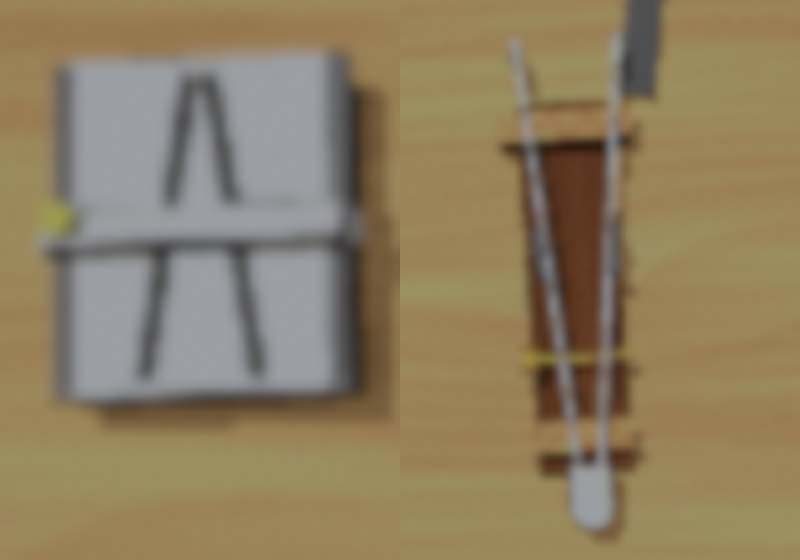

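```bash
cat >> h.py <<'E'
from scipy.spatial.transform import Rotation as Ro
def go(pos,yaw=None):
    s=manip.read_state();R=Ro.from_euler('xyz',s['eef_rot']).as_matrix()
    d=R.T@(np.array(pos)-s['eef_pos'])/1000
    if yaw is None:tw=0
    else: tw=-((yaw-s['eef_rot'][2]+np.pi)%(2*np.pi)-np.pi)
    print('t',s['clock'],'pos',s['eef_pos'].round(1),'rot',s['eef_rot'].round(4),'F',s['wrist_force'].round(1),'gap',round(s['finger_gap'],2));print('shift',d.round(4),'twist',round(tw,4))
E
python3 -c "
from h import *
go([490,-163,200],np.pi+.02)
p=manip.camera_params('wrist');R=cv2.Rodrigues(np.array(p['rvec'],float))[0];print(p['K'],-R.T@np.array(p['tvec']).ravel(),R)"
```

```text
t 0.1 pos [ 178.6 -519.9  204.9] rot [-1.5719e+00  1.0000e-04 -2.8108e+00] F [ 0.  -1.1 -0.3] gap 93.81
shift [-0.4105  0.0052 -0.2364] twist 0.3108
[[285.04095499   0.         318.65280128]
 [  0.         285.04095499 195.45211677]
 [  0.           0.           1.        ]] [ 252.44470687 -495.38195987  384.15349756] [[ 0.32569606 -0.94547387 -0.00111457]
 [-0.91095149 -0.31411903  0.26738854]
 [-0.25315898 -0.08607207 -0.96358815]]
```

Emit:
{"api": "play_rows", "payload": {
  "series": [
    [[-0.41, 0.005, -0.236], 0.31, 0],
    [[-0.41, 0.005, -0.236], 0.31, 0],
    [[-0.41, 0.005, -0.236], 0.31, 0],
    [[-0.41, 0.005, -0.236], 0.31, 0],
    [[-0.41, 0.005, -0.236], 0.31, 0],
    [[-0.41, 0.005, -0.236], 0.31, 0],
    [[-0.41, 0.005, -0.236], 0.31, 0],
    [[-0.41, 0.005, -0.236], 0.31, 0],
    [[-0.41, 0.005, -0.236], 0.31, 0],
    [[-0.41, 0.005, -0.236], 0.31, 0],
    [[-0.41, 0.08, -0.236], 0.31, 0],
    [[-0.41, 0.08, -0.236], 0.31, 0],
    [[-0.41, 0.08, -0.236], 0.31, 0],
    [[-0.41, 0.08, -0.236], 0.31, 0],
    [[-0.41, 0.08, -0.236], 0.31, 0]
  ]
}}

```text
clock: 1.6
eef_pos: [490.4, -164.0, 127.0]
eef_rot: [-1.571, 0.002, -3.121]
wrist_force: [-0.8, 0.5, 0.1]
finger_gap: 94.0
```

```bash
python3 -c "
from h import *
import json
im,p=snap('wrist','w1.png')
json.dump({k:np.array(v).tolist() for k,v in p.items()},open('w1.json','w'))
go([490,-163,120],np.pi+.02)"
```

```text
t 1.65 pos [ 490.3 -164.   126.9] rot [-1.5707e+00  2.2000e-03 -3.1212e+00] F [-0.3 -0.6  0.4] gap 94.03
shift [ 0.0003  0.0069 -0.001 ] twist 0.0004
```

View pics/w1.png

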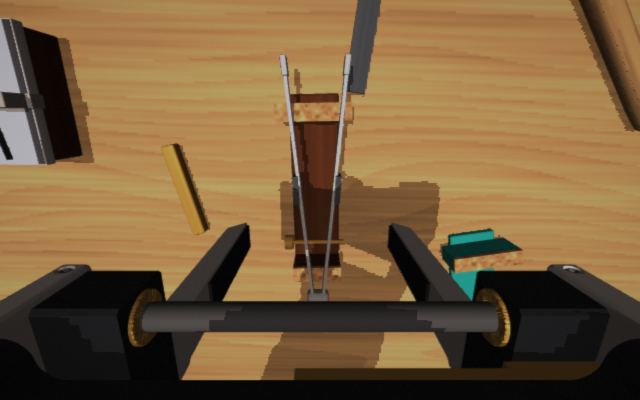

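Run:
```python
from h import *
import json
p=json.load(open('w1.json'));im=cv2.imread('pics/w1.png');h=cv2.cvtColor(im,cv2.COLOR_BGR2HSV)
m=((h[...,1]<60)&(h[...,2]>90))
for r in list(range(52,100,4))+list(range(120,235,8)):
    print(r,[ (int(g[0]),int(g[-1])) for g in np.split(x:=np.where(m[r,270:356])[0]+270,np.where(np.diff(x)>1)[0]+1) if len(g)])
d=h[...,2]<60
for r in range(165,215,4):print(r,''.join('#' if v else '.' for v in d[r,280:350]))
print(ray(p,[[283.5,56],[348,56]],46),ray(p,[[295,188],[337,189]],53))
c=cv2.resize(im[40:300,240:390],None,fx=2.3*1.3*.75,fy=2.3,interpolation=2);c=cv2.resize(im[40:300,240:390],None,fx=2.3,fy=2.3,interpolation=2);cv2.imwrite('pics/c1.png',c)
```

```text
File "<stdin>", line 6
SyntaxError: assignment expression cannot be used in a comprehension iterable expression
```

Run:
```python
from h import *
import json
p=json.load(open('w1.json'));im=cv2.imread('pics/w1.png');h=cv2.cvtColor(im,cv2.COLOR_BGR2HSV)
m=((h[...,1]<60)&(h[...,2]>90))
for r in list(range(52,80,4))+list(range(80,235,12)):
    x=np.where(m[r,270:356])[0]+270
    print(r,[ (int(g[0]),int(g[-1])) for g in np.split(x,np.where(np.diff(x)>1)[0]+1) if len(g)])
print(ray(p,[[283.5,56],[348,56]],46),ray(p,[[295,188],[337,189]],53))
c=cv2.resize(im[40:300,240:390],None,fx=2.3,fy=2.3,interpolation=2);cv2.imwrite('pics/c1.png',c)
```

```text
52 []
56 [(280, 285), (345, 351)]
60 [(280, 285), (345, 351)]
64 [(281, 285), (345, 350)]
68 [(281, 286), (344, 349)]
72 [(282, 286), (344, 349)]
76 [(283, 286), (344, 348)]
80 [(284, 287), (344, 347)]
92 [(285, 289), (343, 346)]
104 [(287, 290), (341, 344)]
116 [(288, 291), (340, 343)]
128 [(290, 293), (339, 342)]
140 [(291, 294), (337, 340)]
152 [(293, 296), (336, 339)]
164 [(294, 297), (335, 338)]
176 [(297, 299), (334, 335)]
188 [(299, 299), (333, 335)]
200 [(300, 301), (332, 333)]
212 [(301, 302), (331, 333)]
224 [(302, 304), (330, 331)]
[[ 616.46647603 -132.56275699   46.        ]
 [ 617.61131787 -186.39896591   46.        ]] [[ 504.89583976 -142.65342337   53.        ]
 [ 504.7805601  -181.12329436   53.        ]]
```

View pics/c1.png

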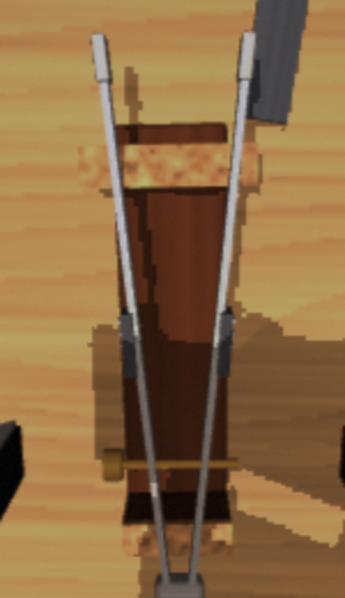

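Emit:
{"api": "play_rows", "payload": {
  "series": [
    [[-0.0137, 0.03, -0.002], 0, 0],
    [[-0.0137, 0.06, -0.002], 0, 0],
    [[-0.0137, 0.09, -0.002], 0, 0],
    [[-0.0137, 0.1, -0.002], 0, 0],
    [[-0.0137, 0.101, -0.002], 0, 0.3],
    [[-0.0137, 0.101, -0.002], 0, 0.5],
    [[-0.0137, 0.101, -0.002], 0, 0.55],
    [[-0.0137, 0.101, -0.002], 0, 0.57],
    [[-0.0137, 0.101, -0.002], 0, 0.57],
    [[-0.0137, 0.101, -0.002], 0, 0.57],
    [[-0.0137, 0.101, -0.002], 0, 0.57]
  ],
  "squeeze": 20
}}

```text
clock: 2.75
eef_pos: [504.3, -161.7, 26.1]
eef_rot: [-1.571, 0.002, -3.121]
wrist_force: [0.9, -0.1, 1.9]
finger_gap: 42.6
```

```bash
python3 -c "
from h import *
go([504,-162,26],np.pi+.02)"
```

```text
t 2.75 pos [ 504.3 -161.7   26.1] rot [-1.5706e+00  2.5000e-03 -3.1211e+00] F [ 0.9 -0.1  1.9] gap 42.64
shift [0.0003 0.0001 0.0003] twist 0.0005
```

Emit:
{"api": "play_rows", "payload": {
  "series": [
    [[0, 0, 0], 0, 0.58],
    [[0, 0, 0], 0, 0.58],
    [[0, 0, 0], 0, 0.58],
    [[0, 0, 0], 0, 0.58],
    [[0, -0.01, 0], 0, 0.58],
    [[0, -0.02, 0], 0, 0.58],
    [[0, -0.03, 0], 0, 0.58],
    [[0, -0.04, 0], 0, 0.58],
    [[0, -0.05, 0], 0, 0.58],
    [[0, -0.06, 0], 0, 0.58],
    [[0, -0.06, 0], 0, 0.58],
    [[0, -0.06, 0], 0, 0.58]
  ]
}}

```text
clock: 3.95
eef_pos: [504.1, -161.7, 86.2]
eef_rot: [-1.571, 0.003, -3.121]
wrist_force: [0.1, -0.5, -2.0]
finger_gap: 39.4
```

```bash
python3 -c "
from h import *
go([440,137,86],np.pi+.02)
im,p=snap('wrist','w2.png')
import json
json.dump({k:np.array(v).tolist() for k,v in p.items()},open('w2.json','w'))"
```

```text
t 3.95 pos [ 504.1 -161.7   86.2] rot [-1.5705e+00  2.7000e-03 -3.1212e+00] F [ 0.1 -0.5 -2. ] gap 39.41
shift [ 0.058 -0.    -0.3  ] twist 0.0004
```

View pics/w2.png

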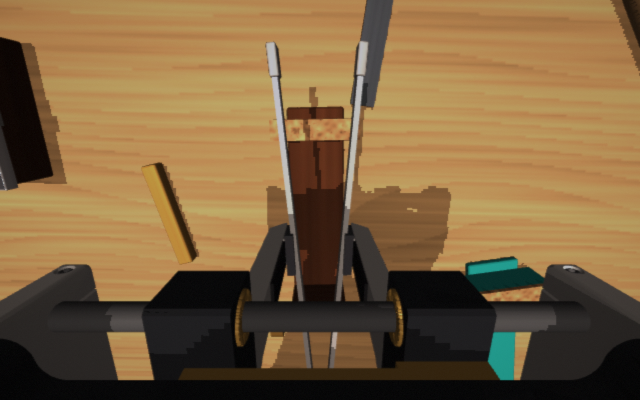

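Emit:
{"api": "play_rows", "payload": {
  "series": [
    [[0.008, 0, -0.03], 0, 0.58],
    [[0.016, 0, -0.065], 0, 0.58],
    [[0.024, 0, -0.1], 0, 0.58],
    [[0.032, 0, -0.135], 0, 0.58],
    [[0.04, 0, -0.17], 0, 0.58],
    [[0.048, 0, -0.205], 0, 0.58],
    [[0.056, 0, -0.24], 0, 0.58],
    [[0.064, 0, -0.27], 0, 0.58],
    [[0.073, 0, -0.29], 0, 0.58],
    [[0.073, 0, -0.3], 0, 0.58],
    [[0.073, 0, -0.3], 0, 0.58],
    [[0.073, 0, -0.3], 0, 0.58],
    [[0.073, 0, -0.3], 0, 0.58]
  ]
}}

```text
clock: 5.3
eef_pos: [425.2, 136.0, 85.6]
eef_rot: [-1.571, 0.002, -3.122]
wrist_force: [0.2, 0.1, -0.9]
finger_gap: 39.8
```

```bash
python3 -c "
from h import *
go([425,137,86],np.pi+.02)
im,p=snap('wrist','w3.png')
import json
json.dump({k:np.array(v).tolist() for k,v in p.items()},open('w3.json','w'))
b=cv2.imread('pics/w3.png');cv2.imwrite('pics/c3.png',cv2.resize(b[0:230,200:440],None,fx=2.5,fy=2.5,interpolation=2))"
```

```text
t 5.3 pos [425.2 136.   85.6] rot [-1.5707e+00  1.8000e-03 -3.1222e+00] F [ 0.2  0.1 -0.9] gap 39.76
shift [ 0.0001 -0.0004 -0.001 ] twist -0.0006
```

View pics/c3.png

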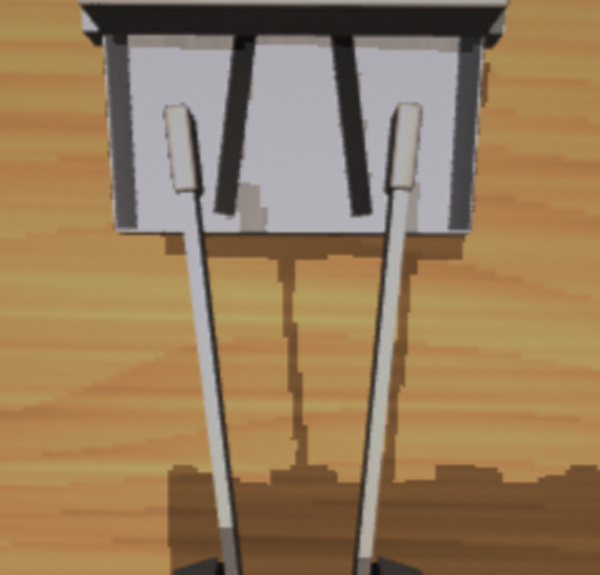

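```bash
cat > g.py <<'E'
from h import *
import json
def runs(mask,minlen=2):
    x=np.where(mask)[0]
    return [g for g in np.split(x,np.where(np.diff(x)>1)[0]+1) if len(g)>=minlen] if len(x) else []
if __name__=='__main__':
    p=json.load(open('w3.json'));im=cv2.imread('pics/w3.png');h=cv2.cvtColor(im,cv2.COLOR_BGR2HSV);v=h[...,2]
    L=[];Rr=[]
    for r in range(18,82,2):
        g=[x for x in runs(v[r,278:352]<75,4)]
        if len(g)==2:
            for q,l in zip(g,(L,Rr)): l.append((278+q.mean(),r))
    print(len(L),L[0],L[-1],Rr[0],Rr[-1])
    f=[]
    for l in(L,Rr):
        w=ray(p,l,46);c=np.polyfit(w[:,0],w[:,1],1);print('slope',c,'res',np.std(w[:,1]-np.polyval(c,w[:,0])));f.append(c)
    ang=np.mean(np.arctan([c[0] for c in f]));ml=(f[0]+f[1])/2
    # x where spacing (along gauge y) is 27
    x0=(27-(f[0][1]-f[1][1]))/(f[0][0]-f[1][0]);
    print('yaw',ang,'x0',x0,'y0',np.polyval(ml,x0),'ml',ml)
    for c in(300,318,330):print(c,v[5:22,c],v[85:102,c])
    for c in (270,318,360):print('entry',ray(p,[[c,93.3],[c,14.5]],46))
    for r in range(38,80,4):print(r,v[r,258:290],v[r,345:380])
    s=manip.read_state();print(s['eef_pos'],s['eef_rot'])
E
python3 g.py
```

```text
32 (np.float64(297.0), 18) (np.float64(290.0), 80) (np.float64(337.0), 18) (np.float64(344.0), 80)
slope [-1.28752143e-01  2.25910095e+02] res 0.14613808117336965
slope [ 0.16596762 31.59796355] res 0.1527679459480622
yaw 0.018210379331126195 x0 567.699051537884 y0 139.31762513527713 ml [1.86077395e-02 1.28754029e+02]
300 [31 31 30 31 32 31 30 31 30 20 15 20 37 39 41 43 43] [148 149 149 148 150 149 147 118  64  91 110 113 115 114 114 113 114]
318 [ 31  32  31  32  32  31  31  32  50 109 137 140 145 173 178 179 178] [184 184 184 184 184 184 182 168  76  90 109 112 111 112 113 112 112]
330 [ 31  32  30  32  32  32  30  31  43  89 136 141 142 146 174 179 178] [184 184 184 184 183 184 184 168  78  93 110 110 110 112 111 110 111]
entry [[518.66019407 172.50119491  46.        ]
 [569.13581759 171.23623082  46.        ]]
entry [[519.36484535 137.70418298  46.        ]
 [569.79085053 138.69659373  46.        ]]
entry [[519.98131952 107.2615235   46.        ]
 [570.36392115 110.22854399  46.        ]]
38 [180 180 181 180 181 181 180 181 180 180 180 180 180 180 180 180 180 180
 180 179 179 180
[... 2345 characters left out ...]
66 181 183 183 182 183 182 182 182 183 183 183 183 177]
74 [183 182 183 183 183 183 183 183 183 183 178 149 167 175 175 172 172 170
 167 144  91  48  51 131 174 183 184 179 128  69  50  49] [ 41  42  77 164 182 182 183 180 145  72  50  91 127 137 137 136 137 139
 142 130 122 145 151 175 182 183 184 183 184 183 182 183 183 182 177]
78 [183 182 183 183 182 183 183 183 184 183 183 183 180 178 182 183 184 183
 178 124  59  45 108 167 181 183 184 176  96  54  49  48] [ 38  40  55 136 176 183 182 183 182 169  86  60 131 171 178 179 178 176
 160 150 149 150 151 174 183 183 184 183 183 184 184 182 184 184 175]
[425.15382669 135.98316167  85.62063521] [-1.57071498e+00  1.90770828e-03 -3.12241025e+00]
```

```bash
python3 -c "
from h import *
import json
p=json.load(open('w3.json'))
for z in(100,104,108):
  w=ray(p,[[269.8,42.3],[363.7,42.3],[316.8,42]],z);print(z,w[:,:2].round(1).tolist(),w[0,1]-w[1,1])
print(-cv2.Rodrigues(np.array(p['rvec']))[0].T@np.array(p['tvec']).ravel())
# tip bases
print(ray(p,[[(267.6+276)/2,72],[(355.8+364.5)/2,72]],104))
# leg mids lower down
im=cv2.imread('pics/w3.png');v=cv2.cvtColor(im,cv2.COLOR_BGR2HSV)
for r in (100,140,180,205):
  print(r,v[r,265:300,1].tolist(),v[r,340:365,1].tolist())
"
```

```text
100 [[540.0, 163.2], [540.9, 114.1], [540.6, 138.6]] 49.073070036620194
104 [[539.1, 162.5], [540.0, 114.6], [539.7, 138.6]] 47.88279711189736
108 [[538.2, 161.9], [539.1, 115.2], [538.8, 138.5]] 46.69252418717454
[502.9134827  136.78296972 264.91367322]
[[525.03451581 161.83243647 104.        ]
 [525.96869004 115.62343327 104.        ]]
100 [136, 145, 149, 147, 149, 149, 149, 147, 121, 28, 7, 10, 10, 8, 9, 8, 44, 126, 147, 151, 149, 149, 149, 149, 149, 150, 148, 149, 146, 150, 148, 148, 147, 150, 148] [147, 151, 150, 149, 151, 149, 146, 149, 150, 148, 148, 149, 146, 103, 30, 6, 3, 3, 3, 3, 10, 78, 140, 148, 150]
140 [136, 140, 142, 141, 140, 139, 143, 145, 145, 146, 146, 145, 144, 125, 21, 4, 6, 6, 6, 5, 10, 93, 143, 144, 143, 144, 143, 145, 144, 146, 144, 143, 145, 143, 146] [143, 143, 143, 142, 140, 142, 143, 140, 141, 126, 53, 13, 9, 9, 10, 11, 29, 95, 146, 148, 147, 151, 147, 144, 142]
180 [144, 143, 142, 142, 142, 142, 142, 142, 140, 140, 140, 138, 140, 140, 139, 140, 138, 137, 118, 32, 13, 11, 10, 10, 15, 42, 123, 136, 138, 137, 136, 137, 136, 137, 135] [132, 132, 131, 132, 130, 123, 68, 21, 18, 18, 18, 21, 44, 107, 141, 149, 149, 146, 135, 133, 132, 134, 133, 132, 132]
205 [146, 145, 151, 148, 149, 146, 149, 150, 149, 148, 149, 148, 148, 150, 149, 148, 150, 149, 153, 149, 149, 112, 26, 16, 17, 17, 16, 22, 38, 115, 143, 151, 151, 152, 150] [149, 147, 147, 104, 35, 25, 23, 24, 24, 28, 76, 131, 148, 149, 149, 152, 147, 147, 147, 147, 149, 148, 149, 147, 150]
```

Emit:
{"api": "play_rows", "payload": {
  "series": [
    [[-0.005, 0, 0], 0, 0.6],
    [[-0.01, 0, 0], 0, 0.62],
    [[-0.015, 0, 0], 0, 0.64],
    [[-0.02, 0, -0.0002], 0, 0.64],
    [[-0.02, 0.01, -0.0002], 0, 0.64],
    [[-0.02, 0.02, -0.0002], 0, 0.64],
    [[-0.02, 0.03, -0.0002], 0, 0.64],
    [[-0.02, 0.038, -0.0002], 0, 0.64],
    [[-0.02, 0.044, -0.0002], 0, 0.64],
    [[-0.02, 0.048, -0.0002], 0, 0.64],
    [[-0.02, 0.05, -0.0002], 0, 0.64],
    [[-0.02, 0.05, -0.0002], 0, 0.64],
    [[-0.02, 0.05, -0.0002], 0, 0.64]
  ],
  "squeeze": 25
}}

```text
clock: 6.65
eef_pos: [445.4, 136.6, 35.9]
eef_rot: [-1.571, 0.002, -3.122]
wrist_force: [-0.7, -0.5, -0.9]
finger_gap: 34.1
```

```bash
python3 -c "
from h import *
go([450,137,34.6],np.pi+.0185)
im,p=snap('wrist','w4.png')
import json
json.dump({k:np.array(v).tolist() for k,v in p.items()},open('w4.json','w'))
b=cv2.imread('pics/w4.png');cv2.imwrite('pics/c4.png',cv2.resize(b[0:200,220:420],None,fx=3,fy=3,interpolation=2))"
```

```text
t 6.65 pos [445.4 136.6  35.9] rot [-1.5708e+00  2.3000e-03 -3.1223e+00] F [-0.7 -0.5 -0.9] gap 34.11
shift [-0.0046  0.0013 -0.0003] twist 0.0008
```

View pics/c4.png

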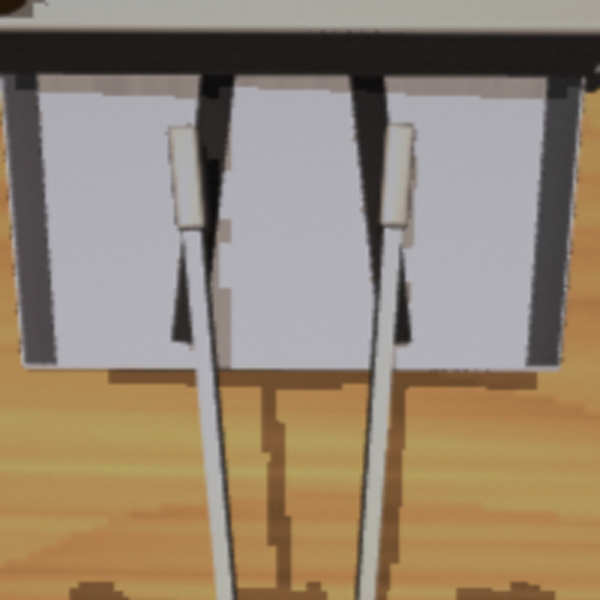

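```bash
cat > m.py <<'E'
from h import *
import json,sys
f=sys.argv[1];zt=float(sys.argv[2])
p=json.load(open(f+'.json'));im=cv2.imread('pics/'+f+'.png');v=cv2.cvtColor(im,cv2.COLOR_BGR2HSV)[...,2].astype(float)
E
python3 - w4 52.5 <<'E'
exec(open('m.py').read())
for c in (250,310,320,330,395):
    d=np.diff(v[15:40,c]);r=15+np.argmax(d)+.5+.5;print(c,v[20:30,c],ray(p,[[c,r-.5]],46)[0])
for c in(281,353):print(v[36:50,c])
for r in(44,50,56,60):print(r,v[r,272:296],v[r,343:360])
s=manip.read_state();print(ray(p,[[281.5,41.5],[353,41.5]],zt))
E
```

```text
250 [ 32.  30.  31.  32.  58. 133. 141. 141. 141. 142.] [569.45755477 174.75682612  46.        ]
310 [ 31.  31.  32.  33.  49. 112. 142. 143. 144. 148.] [570.09189532 143.0392009   46.        ]
320 [ 30.  30.  31.  31.  49. 111. 137. 141. 141. 146.] [570.19760378 137.75367793  46.        ]
330 [ 32.  30.  30.  31.  50. 110. 137. 141. 140. 141.] [570.30330798 132.46836862  46.        ]
395 [ 30.  30.  30.  30.  36.  70. 134. 140. 142. 141.] [570.52010135  98.07610605  46.        ]
[178. 179. 178. 178. 178. 170. 157. 170. 173. 174. 174. 173. 174. 174.]
[179. 179. 178. 178. 172. 148. 166. 173. 174. 174. 174. 174. 174. 173.]
44 [179. 180. 176. 152. 150. 168. 173. 172. 173. 173. 173. 172. 152. 102.
  55.  43.  44.  44.  44.  44.  44.  43.  42.  56.] [ 37.  37.  37.  37.  43.  85. 149. 171. 175. 174. 174. 174. 173. 169.
 144. 137. 170.]
50 [179. 179. 180. 176. 142. 156. 171. 174. 174. 174. 174. 174. 170. 135.
  67.  34.  25.  41.  44.  44.  45.  45.  54. 104.] [ 39.  38.  37.  39.  51. 123. 165. 175. 175. 174. 174. 174. 171. 151.
 118. 164. 179.]
56 [180. 179. 180. 180. 176. 153. 168. 174. 175. 177. 177. 175. 173. 152.
 105.  53.  30.  19.  15.  16.  19.  42.  72. 136.] [ 38.  38.  37.  41.  69. 141. 170. 178. 175. 175. 175. 174. 169. 139.
 119. 141. 170.]
60 [181. 180. 180. 180. 177. 145. 161. 172. 177. 180. 177. 175. 174. 165.
 129.  63.  35.  18.  15.  15.  19.  54. 129. 171.] [ 39.  40.  38.  46.  96. 154. 173. 178. 175. 174. 175. 173. 162. 136.
 139. 148. 171.]
[[560.18765076 157.4216392   52.5       ]
 [560.92596396 120.56248637  52.5       ]]
```

Emit:
{"api": "play_rows", "payload": {
  "series": [
    [[-0.002, 0.0006, -0.0003], 0.005, 0.64],
    [[-0.004, 0.0013, -0.0003], 0.005, 0.64],
    [[-0.006, 0.0013, -0.0003], 0.005, 0.64],
    [[-0.0075, 0.0013, -0.0003], 0.005, 0.64],
    [[-0.0085, 0.0013, -0.0003], 0.005, 0.64],
    [[-0.0085, 0.0013, -0.0003], 0.005, 0.64],
    [[-0.0085, 0.0013, -0.0003], 0.005, 0.64]
  ]
}}

```text
clock: 7.4
eef_pos: [453.9, 137.1, 34.6]
eef_rot: [-1.571, 0.002, -3.127]
wrist_force: [-0.5, -1.1, -1.4]
finger_gap: 34.3
```

Run:
```python
from h import *
import json
go([455,137,34.6],np.pi+.0145)
im,p=snap('wrist','w5.png')
json.dump({k:np.array(v).tolist() for k,v in p.items()},open('w5.json','w'))
v=im.max(2).astype(int)
for r in range(16,56,2):print(r,v[r,272:300:1])
print()
for r in range(16,56,2):print(r,v[r,335:362:1])
```

```text
t 7.4 pos [453.9 137.1  34.6] rot [-1.5708e+00  2.3000e-03 -3.1274e+00] F [-0.5 -1.1 -1.4] gap 34.3
shift [-0.0011  0.      0.0001] twist -0.0003
16 [170 170 169 170 170 170 170 170 169 170 170 170 170 170 170 170 170 170
 170 170 170 169 170 170 171 170 170 170]
18 [170 170 170 170 169 170 170 169 170 170 170 170 171 170 171 170 170 170
 170 170 170 170 171 171 170 170 170 170]
20 [170 171 171 170 171 171 170 170 171 171 171 171 171 171 170 171 170 170
 170 170 171 171 171 170 170 170 171 171]
22 [170 170 171 171 172 171 171 171 170 171 171 171 171 170 170 171 171 171
 171 170 171 171 170 171 171 171 171 171]
24 [172 170 170 171 170 171 171 170 171 171 171 171 171 171 171 171 171 171
 172 172 171 171 171 171 171 171 171 171]
26 [171 171 171 170 171 171 171 171 171 171 171 171 171 171 171 171 171 171
 171 171 171 171 171 171 170 172 172 171]
28 [169 169 169 168 168 168 169 169 168 169 168 168 168 167 169 168 168 168
 169 168 169 168 169 169 169 169 168 168]
30 [109 108 108 109 108 108 108 108 107 108 108 108 108 108 107 108 108 109
 108 108 108 108 109 108 109 109 108 109]
32 [33 31 
[... 2711 characters left out ...]
 97  89  89  89]
44 [133  64  22  17  17  17  16  16  17  16  16  23  52  89 149 171 175 173
 173 172 173 168 142 118 135 141 140]
46 [137  75  31  21  21  20  18  16  16  18  16  20  45 102 156 172 175 173
 174 174 172 164 134 117 136 141 140]
48 [169 118  60  40  39  37  37  36  36  36  34  37  52 113 162 172 177 174
 173 174 171 159 129 137 145 147 145]
50 [174 122  60  41  38  38  38  37  38  37  36  38  51 122 164 174 175 173
 174 174 171 151 114 138 169 179 178]
52 [179 169  87  44  38  38  38  38  38  36  37  39  56 131 167 175 175 174
 173 173 169 145 106 136 169 179 179]
54 [179 173  89  43  39  39  39  38  39  39  38  40  60 137 168 176 175 174
 174 174 169 141 106 137 168 178 179]
```

Emit:
{"api": "play_rows", "payload": {
  "series": [
    [[0, 0, -0.0005], 0.005, 0.64],
    [[0, 0, -0.0011], 0.01, 0.64],
    [[-0.0003, 0, -0.0011], 0.01, 0.64],
    [[-0.0006, 0, -0.0011], 0.01, 0.64],
    [[-0.0006, 0, -0.0011], 0.01, 0.64],
    [[-0.0006, 0, -0.0011], 0.01, 0.64]
  ]
}}

```text
clock: 8.05
eef_pos: [454.4, 138.2, 34.6]
eef_rot: [-1.571, 0.002, -3.137]
wrist_force: [0.4, -0.1, -1.4]
finger_gap: 34.0
```

Run:
```python
from h import *
import json
go([455,137,34.6],np.pi+.0085)
im,p=snap('wrist','w6.png');go([455,137,34.6])
v=im.max(2).astype(int)
for r in (38,39,40,41,42,43,46):print(r,v[r,272:300:1],v[r,335:362])
```

```text
t 8.05 pos [454.4 138.2  34.6] rot [-1.5709e+00  2.3000e-03 -3.1374e+00] F [ 0.4 -0.1 -1.4] gap 33.99
shift [-0.0006  0.      0.0012] twist -0.0043
t 8.1 pos [454.4 138.1  34.6] rot [-1.5708e+00  2.3000e-03 -3.1374e+00] F [ 0.1 -0.1 -1. ] gap 34.07
shift [-0.0006  0.      0.0011] twist 0
38 [32 32 32 31 31 32 32 33 30 32 31 31 32 32 32 31 31 32 31 32 33 32 31 32
 32 31 31 32] [32 32 31 33 32 32 32 32 33 32 31 32 31 32 33 32 32 33 31 33 32 32 32 32
 32 32 32]
39 [32 32 31 31 31 32 32 32 32 32 31 32 32 32 32 33 33 33 32 32 32 33 32 33
 32 33 32 32] [32 31 32 32 31 32 31 31 32 31 31 31 32 30 32 33 34 32 32 34 31 33 32 32
 31 31 31]
40 [31 30 32 32 31 32 33 35 34 32 32 32 33 31 32 32 31 32 31 30 31 32 31 32
 32 32 33 30] [31 31 31 31 31 32 32 32 30 30 30 32 32 32 41 57 52 49 46 45 43 41 33 30
 30 33 31]
41 [31 31 31 32 34 43 56 61 61 61 58 59 55 37 31 32 31 31 31 31 33 30 31 31
 31 30 31 31] [ 31  32  31  30  31  32  31  30  30  32  32  32  32  39  85 134 124 115
 109 103  95  88  61  39  32  32  31]
42 [ 32  33  32  35  60  96 138 146 147 148 145 145 129  66  35  31  32  31
  31  32  30  33  31  32  32  32  33  33] [ 37  31  31  30  30  30  31  30  30  32  30  31  40  57 133 165 169 167
 162 155 152 149 128  71  49  50  49]
43 [ 50  48  49  52 107 156 169 170 170 171 171 169 146  81  39  29  29  29
  30  30  28  29  30  29  29  35  54  57] [ 61  34  24  24  24  25  25  25  25  24  25  31  68  80 145 169 174 173
 172 171 172 167 137  97 106 110 110]
46 [143 142 141 140 140 165 172 174 173 173 173 172 156  99  45  22  15  16
  14  16  19  20  20  20  24  56 128 141] [135  63  22  17  17  18  17  17  17  16  17  20  46 102 158 171 176 174
 174 172 173 163 134 118 136 141 141]
```

Emit:
{"api": "play_rows", "payload": {
  "series": [
    [[-0.0002, 0, 0], 0, 0.64],
    [[-0.0004, 0, 0], 0, 0.64],
    [[-0.0004, 0, 0], 0, 0.64]
  ]
}}

```text
clock: 8.4
eef_pos: [454.9, 138.2, 34.6]
eef_rot: [-1.571, 0.002, -3.137]
wrist_force: [0.1, -0.6, -0.2]
finger_gap: 34.5
```

Emit:
{"api": "play_rows", "payload": {
  "series": [
    [[-0.0002, 0, 0], 0, 0.64],
    [[-0.0004, 0, 0], 0, 0.64],
    [[-0.0004, 0, 0], 0, 0.64]
  ]
}}

```text
clock: 8.7
eef_pos: [455.3, 138.2, 34.6]
eef_rot: [-1.571, 0.002, -3.137]
wrist_force: [-0.1, 0.4, -0.6]
finger_gap: 33.8
```

Emit:
{"api": "play_rows", "payload": {
  "series": [
    [[-0.0002, 0, 0], 0, 0.64],
    [[-0.0004, 0, 0], 0, 0.64],
    [[-0.0004, 0, 0], 0, 0.64]
  ]
}}

```text
clock: 9.0
eef_pos: [455.7, 138.2, 34.6]
eef_rot: [-1.571, 0.002, -3.137]
wrist_force: [0.8, -0.1, 0.5]
finger_gap: 33.8
```

Run:
```python
from h import *
import json
im,p=snap('wrist','w7.png');go([455,137,34.6])
json.dump({k:np.array(v).tolist() for k,v in p.items()},open('w7.json','w'))
v=im.max(2).astype(int)
for r in range(38,48):print(r,v[r,272:300:2],v[r,335:362:2])
```

```text
t 9.05 pos [455.7 138.2  34.6] rot [-1.5709e+00  2.4000e-03 -3.1374e+00] F [-0.  -0.5 -0.7] gap 34.1
shift [0.0007 0.     0.0012] twist 0
38 [30 31 31 30 32 31 32 31 33 32 31 31 32 31] [32 32 33 32 31 31 31 32 32 33 32 32 32 33]
39 [31 33 32 31 31 32 32 32 32 31 32 32 31 33] [32 32 31 32 32 32 31 32 32 32 30 32 32 31]
40 [31 31 30 32 32 32 32 31 31 31 31 31 31 32] [29 31 32 29 31 31 32 34 40 38 36 32 30 31]
41 [31 31 34 59 61 59 55 31 33 32 31 31 31 31] [32 32 33 32 31 32 32 56 78 70 64 46 32 31]
42 [ 32  31  60 137 147 144 130  35  31  32  31  32  32  31] [ 32  31  32  32  32  31  31  87 111 109 105  90  32  32]
43 [ 32  31 104 170 170 170 146  42  32  32  32  32  32  32] [ 30  30  30  30  30  30  35 140 169 167 168 131  33  32]
44 [ 29  31 131 173 173 172 151  51  31  31  31  31  31  32] [ 31  32  30  31  30  31  37 149 176 174 172 138  35  33]
45 [ 31  31 130 173 173 174 154  53  31  31  32  32  32  36] [ 41  30  29  31  30  31  42 154 175 173 172 135  58  59]
46 [ 58  58 126 173 173 173 158  55  27  26  26  27  27  65] [ 81  23  22  20  20  22  46 157 176 173 173 133 129 133]
47 [134 135 131 172 174 173 161  58  20  17  17  17  19 121] [ 91  19  16  18  17  18  49 160 176 173 173 131 141 140]
```

Emit:
{"api": "play_rows", "payload": {
  "series": [
    [[-0.0002, 0, 0], 0, 0.64],
    [[-0.0003, 0, 0], 0, 0.64],
    [[-0.0003, 0, 0], 0, 0.64]
  ]
}}

```text
clock: 9.35
eef_pos: [455.8, 138.1, 34.6]
eef_rot: [-1.571, 0.002, -3.137]
wrist_force: [-2.0, -0.6, -0.4]
finger_gap: 34.1
```

Emit:
{"api": "play_rows", "payload": {
  "series": [
    [[-0.0002, 0, 0], 0, 0.64],
    [[-0.0003, 0, 0], 0, 0.64],
    [[-0.0003, 0, 0], 0, 0.64]
  ]
}}

```text
clock: 9.65
eef_pos: [455.9, 138.1, 34.5]
eef_rot: [-1.571, 0.001, -3.137]
wrist_force: [-3.4, 1.0, -0.0]
finger_gap: 34.3
```

Run:
```python
from h import *
import json
im,p=snap('wrist','w8.png');go([455,137,34.6]);print(manip.read_state()['moment'])
json.dump({k:np.array(v).tolist() for k,v in p.items()},open('w8.json','w'))
v=im.max(2).astype(int)
for r in range(38,51):print(r,v[r,272:300:2],v[r,335:362:2])
```

```text
t 9.7 pos [455.9 138.1  34.4] rot [-1.5707e+00  1.2000e-03 -3.1373e+00] F [-3.7  0.1 -0.6] gap 34.22
shift [ 0.0009 -0.0002  0.0011] twist 0
[ 0.03640105  0.63891004 -0.03831481]
38 [33 32 31 31 32 31 32 31 31 32 31 31 32 32] [31 32 31 32 32 32 32 32 32 33 30 32 32 32]
39 [32 31 32 31 32 31 32 33 32 33 32 32 33 32] [32 31 32 31 32 32 32 31 31 31 31 32 32 31]
40 [31 32 32 33 33 32 33 32 31 30 32 32 32 31] [30 29 30 31 31 31 31 35 43 39 37 33 32 31]
41 [32 31 40 63 61 59 56 32 31 33 30 31 32 32] [32 32 32 31 32 32 31 57 88 77 70 52 33 33]
42 [ 33  32  83 147 148 146 131  34  32  32  31  32  32  32] [ 31  31  32  32  33  32  32  87 112 109 107  91  32  32]
43 [ 32  32 132 171 172 172 142  38  33  32  31  33  31  31] [ 32  30  31  33  30  31  36 140 169 168 167 131  33  31]
44 [ 32  32 133 173 173 174 145  42  31  31  31  30  32  32] [ 31  32  32  32  31  32  39 150 175 173 173 138  35  31]
45 [ 31  33 134 172 174 174 148  48  31  31  32  31  33  33] [ 36  30  30  31  30  30  42 155 175 173 173 134  50  50]
46 [ 50  49 134 173 174 173 151  48  29  29  31  30  30  53] [ 62  26  23  23  24  22  47 157 176 173 172 131 106 111]
47 [112 112 138 174 173 174 155  51  20  16  18  17  21 120] [ 89  22  18  18  18  19  49 161 176 174 173 120 138 139]
48 [139 140 137 173 173 174 157  51  20  15  16  16  19 127] [110  21  16  17  18  17  47 164 176 173 172 126 142 140]
49 [142 143 132 172 174 175 162  55  20  14  19  21  28 131] [114  21  18  17  17  20  49 165 175 174 171 114 142 141]
50 [141 143 125 172 174 176 167  61  20  15  37  42  52 141] [137  26  21  21  22  22  52 165 175 173 171 109 143 141]
```

Emit:
{"api": "play_rows", "payload": {
  "series": [
    [[-0.0002, -0.0001, 0], 0, 0.65],
    [[-0.0002, -0.0001, 0], 0, 0.66],
    [[-0.0002, -0.0001, 0], 0, 0.67],
    [[-0.0002, -0.0001, 0], 0, 0.68],
    [[-0.0002, -0.0001, 0], 0, 0.69],
    [[-0.0002, -0.0001, 0], 0, 0.69],
    [[-0.0002, -0.0001, 0], 0, 0.69],
    [[-0.0002, -0.0001, 0], 0, 0.69]
  ]
}}

```text
clock: 10.5
eef_pos: [455.9, 138.1, 34.5]
eef_rot: [-1.571, 0.001, -3.137]
wrist_force: [-4.8, 0.3, -0.9]
finger_gap: 29.5
```

Run:
```python
from h import *
import json
im,p=snap('wrist','w9.png');go([455,137,34.6]);print(manip.read_state()['moment'])
json.dump({k:np.array(v).tolist() for k,v in p.items()},open('w9.json','w'))
b=cv2.imread('pics/w9.png');cv2.imwrite('pics/c9.png',cv2.resize(b[20:140,250:390],None,fx=5,fy=5,interpolation=2))
v=im.max(2).astype(int)
for r in range(39,50):print(r,v[r,272:300:2],v[r,335:362:2])
```

```text
t 10.55 pos [455.9 138.1  34.5] rot [-1.5706e+00  9.0000e-04 -3.1373e+00] F [-5.   0.8 -1.2] gap 29.32
shift [ 0.0009 -0.0001  0.0011] twist 0
[0.05940799 0.92962899 0.12478362]
39 [32 32 31 31 32 30 33 32 32 32 32 32 32 33] [32 34 32 32 32 32 32 31 31 30 32 32 32 31]
40 [32 31 32 32 32 31 32 33 33 32 33 32 33 32] [30 31 31 34 34 34 34 30 31 32 31 32 32 30]
41 [30 31 31 31 32 31 32 56 60 61 59 33 32 31] [31 32 33 56 57 55 50 35 32 31 31 32 31 31]
42 [ 32  32  31  32  32  31  40 137 146 147 140  47  32  31] [ 32  31  41 104 106 104 101  49  30  30  31  30  32  32]
43 [ 32  32  32  31  31  31  53 166 171 171 168  61  32  31] [ 31  32  59 163 167 167 163  63  31  30  30  31  30  31]
44 [ 31  31  31  31  31  31  63 169 173 173 170  68  32  31] [ 31  31  72 168 174 173 169  65  31  32  32  32  32  32]
45 [ 33  32  32  33  32  32  56 169 173 173 169  69  32  32] [ 37  30  77 169 174 174 170  73  42  42  48  51  51  49]
46 [ 50  50  51  48  49  51  61 168 174 174 170  74  30  55] [ 62  25  83 171 174 174 168  95  91  90 107 112 112 110]
47 [113 112 109 111 112 112  99 168 174 173 171  76  22 120] [ 89  21  88 171 173 174 166 113 137 137 138 141 140 138]
48 [139 139 136 137 139 140 120 169 174 174 171  81  24 127] [ 92  22  99 170 174 173 164 114 142 143 142 142 141 140]
49 [142 142 139 139 142 142 120 169 174 174 171  86  28 131] [111  23 104 172 173 174 163 118 141 143 140 143 143 141]
```

View pics/c9.png

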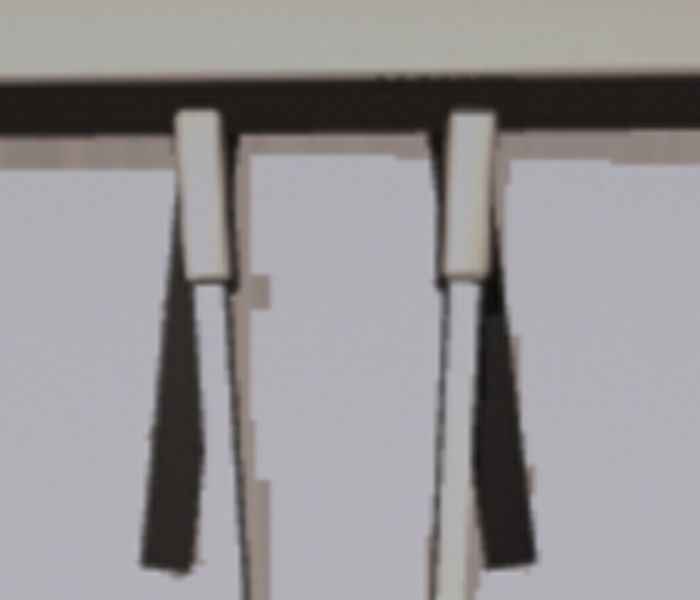

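```bash
cat > t.py <<'E'
from h import *
import json,sys
from scipy.optimize import brentq
f=sys.argv[1]
p=json.load(open(f+'.json'));v=cv2.imread('pics/'+f+'.png').max(2).astype(float)
def cross(row,a,b,th,rise):
    x=row[a:b+1]
    for i in range(len(x)-1):
        if (rise and x[i]<th<=x[i+1]) or (not rise and x[i]>=th>x[i+1]): return a+i+(th-x[i])/(x[i+1]-x[i])
# tips: bright top between darker edges, rows 43-45 (bar face behind is dark)
T=[]
for a,b in((276,300),(333,355)):
    e=[(cross(v[r],a,b,110,True),cross(v[r],a,b,110,False)) for r in(43,44)]
    e=np.array(e);T.append((e.mean(),43.5));print('edges',e.tolist())
for z in(50,52.5,55):
    w=ray(p,T,z);print(z,'tips y',w[:,1].round(2),'mid',w[:,1].mean().round(2),'sep',(w[0,1]-w[1,1]).round(2),'x',w[:,0].round(1))
# outer edges of the lines (inner plate bright -> dark line), lower rows
for nm,a,b,ris in(('L',262,289,False),('R',345,366,True)):
    P=[]
    for r in range(78,128,3):
        c=cross(v[r],a,b,105,ris)
        if c: P.append((c,r))
    w=ray(p,P,46);k=np.polyfit(w[:,0],w[:,1],1);print(nm,len(P),'slope',k[0].round(4),'outer edge y at 570.5',np.polyval(k,570.5).round(2),'centre',(np.polyval(k,570.5)+(-1 if nm=='L' else 1)*3.03).round(2),'res',np.std(w[:,1]-np.polyval(k,w[:,0])).round(2))
E
python3 t.py w9
```

```text
edges [[284.68674698795184, 293.3098591549296], [284.58024691358025, 293.39130434782606]]
edges [[339.65384615384613, 348.3285714285714], [339.52777777777777, 348.35714285714283]]
50 tips y [153.44 124.88] mid 139.16 sep 28.55 x [570.3 570.5]
52.5 tips y [153.2  125.08] mid 139.14 sep 28.12 x [569.8 569.9]
55 tips y [152.96 125.28] mid 139.12 sep 27.68 x [569.2 569.4]
L 17 slope -0.1304 outer edge y at 570.5 155.42 centre 152.39 res 0.05
R 17 slope 0.1644 outer edge y at 570.5 123.18 centre 126.21 res 0.07
```

Emit:
{"api": "play_rows", "payload": {
  "series": [
    [[-0.0002, -0.0001, 0.0001], -0.002, 0.693],
    [[-0.0002, -0.0001, 0.0003], -0.004, 0.696],
    [[-0.0002, -0.0001, 0.0003], -0.004, 0.696],
    [[-0.0002, -0.0001, 0.0003], -0.004, 0.696],
    [[-0.0002, -0.0001, 0.0003], -0.004, 0.696]
  ]
}}

```text
clock: 11.05
eef_pos: [455.9, 137.7, 34.5]
eef_rot: [-1.57, 0.0, -3.134]
wrist_force: [-5.1, -0.3, -0.7]
finger_gap: 28.9
```

```bash
python3 - <<'E'
from h import *
import json
A=[]
for i in range(12):
    im,p=snap('wrist','wa.png');s=manip.read_state();A.append(np.r_[s['wrist_force'],s['moment'],s['finger_gap']])
print('mean',np.mean(A,0).round(3),'sd',np.std(A,0).round(3));go([455.9,138.1,34.5])
json.dump({k:np.array(v).tolist() for k,v in p.items()},open('wa.json','w'))
v=im.max(2).astype(int)
for r in range(39,49):print(r,v[r,280:300:2],v[r,335:356:2])
for c in(262,310,320,375):
    r=38+np.argmax(np.diff(v[43:52,c]))+5.5;print('bar edge',c,v[43:50,c],ray(p,[[c,r-.2]],46)[0].round(1))
E
sed -i 's/(50,52.5,55)/(52.5,56)/' t.py; python3 t.py wa
```

```text
mean [-5.148 -0.915 -1.171 -0.102  0.965 -0.079 28.999] sd [0.471 0.502 0.583 0.029 0.036 0.035 0.143]
t 11.65 pos [455.9 137.7  34.5] rot [-1.5704e+00  3.0000e-04 -3.1336e+00] F [-5.7 -0.1 -1.3] gap 28.93
shift [-0.     -0.     -0.0004] twist 0
39 [32 31 33 32 32 32 32 31 31 32] [33 32 32 32 33 32 30 33 32 33 32]
40 [32 32 33 32 33 33 32 32 31 31] [31 32 32 34 34 33 30 32 31 32 30]
41 [31 32 31 34 57 62 58 59 34 31] [32 31 36 55 54 52 43 33 31 32 31]
42 [ 33  32  32  55 137 147 144 136  44  32] [ 30  32  64 104 105 102  95  40  32  32  31]
43 [ 31  32  31  92 168 171 171 157  57  31] [ 33  30 111 166 168 167 154  53  31  31  31]
44 [ 30  30  31 108 173 172 172 162  58  31] [ 31  30 117 173 173 172 157  58  32  33  32]
45 [ 32  32  33  95 172 173 174 163  62  33] [ 37  31 119 172 173 173 155  63  42  43  42]
46 [ 59  59  59  91 171 173 173 167  64  54] [ 59  29 124 173 174 174 153  94  91  91  90]
47 [134 135 135 116 171 173 174 168  65 121] [ 92  23 127 174 174 175 151 132 137 138 136]
48 [142 142 142 106 171 173 173 169  68 127] [110  25 127 174 173 175 150 136 142 142 142]
bar edge 262 [ 31  31  32  50 110 137 141] [569.7 168.3  46. ]
bar edge 310 [ 31  31  37  74 138 145 145] [569.9 142.7  46. ]
bar edge 320 [ 31  32  38  72 137 144 143] [570.  137.3  46. ]
bar edge 375 [ 31  32  48 107 137 141 141] [570.7 108.   46. ]
edges [[286.3, 295.10169491525426], [286.0377358490566, 295.1875]]
edges [[338.9852941176471, 348.0], [338.9054054054054, 348.1333333333333]]
52.5 tips y [152.37 125.35] mid 138.86 sep 27.02 x [569.7 570. ]
56 tips y [152.05 125.62] mid 138.84 sep 26.43 x [568.9 569.2]
L 17 slope -0.1334 outer edge y at 570.5 155.33 centre 152.3 res 0.05
R 17 slope 0.1638 outer edge y at 570.5 123.17 centre 126.2 res 0.08
```

Emit:
{"api": "play_rows", "payload": {
  "series": [
    [[0.0001, -0.0001, -0.0003], 0, 0.697],
    [[0.0001, -0.0001, -0.0006], 0, 0.697],
    [[-0.0001, -0.0001, -0.0006], 0, 0.697],
    [[-0.0001, -0.0001, -0.0006], 0, 0.697],
    [[-0.0001, -0.0001, -0.0006], 0, 0.697]
  ]
}}

```text
clock: 12.15
eef_pos: [455.9, 138.2, 34.5]
eef_rot: [-1.57, -0.0, -3.134]
wrist_force: [-4.8, -2.1, -1.1]
finger_gap: 28.9
```

```bash
python3 - <<'E'
from h import *
import json
A=[]
for i in range(10):
    im,p=snap('wrist','wb.png');s=manip.read_state();A.append(np.r_[s['wrist_force'],s['moment'],s['finger_gap']])
print('mean',np.mean(A,0).round(3));go([455.9,138.1,34.5])
json.dump({k:np.array(v).tolist() for k,v in p.items()},open('wb.json','w'))
snap('scene','s2.png')
v=im.max(2).astype(int)
for r in range(40,45):print(r,v[r,284:300:2],v[r,335:352:2])
for c in(310,320):
    r=38+np.argmax(np.diff(v[43:52,c]))+5.5;print('bar edge',c,v[43:50,c],ray(p,[[c,r-.2]],46)[0].round(1))
b=cv2.imread('pics/wb.png')[20:140,250:390];s=cv2.imread('pics/s2.png')[150:290,330:480]
cv2.imwrite('pics/cb.png',np.hstack([cv2.resize(b,(400,343),interpolation=2),cv2.resize(s,(367,343),interpolation=2)]))
E
python3 t.py wb
```

```text
mean [-5.049 -1.363 -0.892 -0.265  0.86  -0.165 28.758]
t 12.65 pos [455.9 138.2  34.5] rot [-1.5703  0.     -3.1336] F [-5.1 -0.7 -1.2] gap 28.97
shift [0.     0.     0.0001] twist 0
40 [32 31 33 33 32 32 32 32] [32 31 31 34 33 32 32 31 29]
41 [32 32 43 63 59 59 43 32] [33 32 32 52 54 46 41 34 32]
42 [ 32  35  94 149 147 146  89  33] [ 31  32  36 103 104 102  98  46  32]
43 [ 32  37 148 172 171 170 125  34] [ 32  31  57 162 168 167 164  64  31]
44 [ 30  38 154 174 173 172 129  34] [ 32  31  67 168 173 173 170  67  32]
bar edge 310 [ 32  31  38  74 138 145 145] [569.9 143.2  46. ]
bar edge 320 [ 32  31  37  72 136 143 143] [569.9 137.8  46. ]
edges [[287.43283582089555, 296.234375], [287.3623188405797, 296.2835820895522]]
edges [[339.69736842105266, 348.3235294117647], [339.5810810810811, 348.36764705882354]]
52.5 tips y [152.28 125.6 ] mid 138.94 sep 26.67 x [569.7 570. ]
56 tips y [151.97 125.88] mid 138.92 sep 26.09 x [568.9 569.2]
L 17 slope -0.1336 outer edge y at 570.5 155.32 centre 152.29 res 0.05
R 17 slope 0.1629 outer edge y at 570.5 123.15 centre 126.18 res 0.07
```

View pics/cb.png

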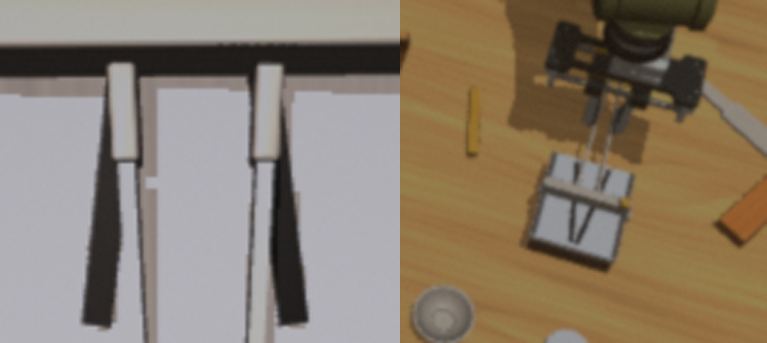

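Emit:
{"api": "play_rows", "payload": {
  "series": [
    [[0.0004, 0, 0], 0, 0.697],
    [[0.0008, 0, 0], 0, 0.697],
    [[0.0008, 0, 0], 0, 0.697],
    [[0.0005, 0, 0], 0, 0.697],
    [[0.0002, 0, 0], 0, 0.697],
    [[0.0001, 0, 0], 0, 0.697],
    [[0.0001, 0, 0], 0, 0.697],
    [[0.0001, 0, 0], 0, 0.697]
  ]
}}

```text
clock: 13.5
eef_pos: [455.8, 138.2, 34.5]
eef_rot: [-1.57, -0.0, -3.134]
wrist_force: [-0.9, 0.5, -0.5]
finger_gap: 28.7
```

```bash
cat > f.py <<'E'
from h import *
import json,sys
n=sys.argv[1]
A=[]
for i in range(10):
    im,p=snap('wrist',n+'.png');s=manip.read_state();A.append(np.r_[s['wrist_force'],s['moment'],s['finger_gap']])
print('mean',np.mean(A,0).round(3));go([455.9,138.1,34.5])
json.dump({k:np.array(v).tolist() for k,v in p.items()},open(n+'.json','w'))
v=im.max(2).astype(int)
for r in range(40,45):print(r,v[r,284:300:2],v[r,335:352:2])
for c in(310,320):
    r=38+np.argmax(np.diff(v[43:52,c]))+5.5;print('bar edge',c,v[43:50,c],ray(p,[[c,r-.2]],46)[0].round(1))
E
python3 f.py wc; python3 t.py wc
```

```text
mean [-7.6500e-01  3.6200e-01 -5.9400e-01  5.5000e-02  1.6400e-01  2.0000e-02
  2.8871e+01]
t 14.0 pos [455.8 138.2  34.5] rot [-1.5703 -0.     -3.1337] F [ 0.1  0.6 -0.1] gap 28.79
shift [-0.0001  0.      0.0001] twist 0
40 [30 32 33 31 32 32 31 32] [31 32 36 37 36 38 32 30 31]
41 [31 42 62 58 60 56 32 31] [32 33 61 72 70 66 37 33 33]
42 [ 32  87 148 145 145 129  35  32] [ 31  43 106 109 107 105  57  31  32]
43 [ 32 130 171 171 171 139  37  31] [ 31  51 162 167 167 165  82  31  30]
44 [ 33 135 173 174 173 141  39  32] [ 30  56 166 174 173 171  85  32  33]
bar edge 310 [ 31  31  43  92 139 144 144] [570.3 143.2  46. ]
bar edge 320 [ 31  30  43  91 136 142 143] [570.3 137.8  46. ]
edges [[285.7560975609756, 294.43939393939394], [285.70588235294116, 294.484375]]
edges [[337.76623376623377, 346.5409836065574], [337.675, 346.5833333333333]]
52.5 tips y [153.16 126.55] mid 139.86 sep 26.61 x [569.6 569.8]
56 tips y [152.84 126.81] mid 139.82 sep 26.03 x [568.8 569.1]
L 17 slope -0.1351 outer edge y at 570.5 155.27 centre 152.24 res 0.04
R 17 slope 0.1649 outer edge y at 570.5 123.2 centre 126.23 res 0.07
```

Emit:
{"api": "play_rows", "payload": {
  "series": [
    [[0.0004, 0, 0.0003], 0, 0.697],
    [[0.0004, 0, 0.0006], 0, 0.697],
    [[0.0004, 0, 0.0006], 0, 0.697],
    [[0.0002, 0, 0.0006], 0, 0.697],
    [[0, 0, 0.0006], 0, 0.697],
    [[-0.0002, 0, 0.0006], 0, 0.697],
    [[-0.0002, 0, 0.0006], 0, 0.697],
    [[-0.0002, 0, 0.0006], 0, 0.697]
  ]
}}

```text
clock: 14.8
eef_pos: [455.8, 137.6, 34.4]
eef_rot: [-1.57, -0.0, -3.134]
wrist_force: [-2.2, 1.1, -0.7]
finger_gap: 28.9
```

```bash
python3 f.py wd; python3 t.py wd
```

```text
mean [-2.3560e+00  1.8000e-01 -9.8300e-01  5.7000e-02  4.4100e-01 -2.0000e-02
  2.8883e+01]
t 15.3 pos [455.9 137.6  34.5] rot [-1.5703e+00 -3.0000e-04 -3.1336e+00] F [-3.4  0.3 -2. ] gap 29.06
shift [-0.     -0.     -0.0005] twist 0
40 [31 31 33 32 31 32 32 31] [30 31 34 36 35 33 31 30 30]
41 [31 41 62 62 57 49 30 31] [32 33 55 65 58 55 38 32 31]
42 [ 31  84 148 148 144 110  33  31] [ 31  36  97 107 105 103  62  32  31]
43 [ 32 128 170 171 171 144  40  32] [ 31  46 158 168 167 165  97  33  31]
44 [ 30 134 173 174 173 150  47  32] [ 32  48 165 174 174 172  97  33  32]
bar edge 310 [ 31  31  37  74 139 144 145] [569.8 142.6  46. ]
bar edge 320 [ 32  32  42  88 139 144 144] [569.9 137.2  46. ]
edges [[285.7721518987342, 294.53968253968253], [285.7176470588235, 294.75471698113205]]
edges [[337.86486486486484, 346.74], [337.79487179487177, 346.75925925925924]]
52.5 tips y [152.49 125.88] mid 139.18 sep 26.62 x [569.7 569.9]
56 tips y [152.17 126.13] mid 139.15 sep 26.04 x [568.9 569.1]
L 17 slope -0.134 outer edge y at 570.5 155.31 centre 152.28 res 0.04
R 17 slope 0.1655 outer edge y at 570.5 123.23 centre 126.26 res 0.08
```

```bash
python3 -c "
from h import *
go([455.9,137.6,34.5]);print(manip.sign_off())"
```

```text
t 15.3 pos [455.9 137.6  34.5] rot [-1.5703e+00 -3.0000e-04 -3.1336e+00] F [-3.4  0.3 -2. ] gap 29.06
shift [-0. -0.  0.] twist 0
the job is handed in; nothing more can be done
None
```

I picked the tweezers up by the grip plates and brought the tips up against the stop bar. I then squeezed them until each tip stood over its line, and handed the job in at 15.3 s with the arm still holding them there.

- **Tips over the lines:** the tip centres are at y 152.2 and 126.1 mm, and the line centres at the bar are at 152.3 and 126.3 mm. These agree to about 0.1 mm. The height of the tip tops had to be estimated, which adds about 0.3 mm of uncertainty per tip. The finger gap held at about 28.9 mm.
- **Stop bar:** the final push is 2–3 N, and it never read above about 6 N against the bar's 14 N friction. The bar's face measured x 570.2 mm before contact and 569.9 mm after, so it has not moved within measuring error.
- **Height and level:** the tool is level to under 1 mrad. By arm position the tips clear the plate by about 1.4 mm; I worked this out and did not see it directly. No upward force from the plate showed.
- **Both tips touching:** this is less certain. The picture leaves a possible 0.1–0.2 mm gap at the right tip, while the force and moment readings look balanced between the two.

At one point the tips stuck sideways on the bar about 0.3 mm off the lines. I eased back under 1 mm, re-centred and touched again more lightly. The arm kept clear of the other things on the bench, though I took no final picture of the whole bench to confirm they are unmoved.

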